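Seat the imaging chamber in its pocket

ROBOT

A 6-joint arm with a two-finger parallel gripper is mounted at the origin on the work surface. World frame = base frame: x ahead of the robot, y to its left, z up, the work surface at z = 0. Lengths are in m, angles in rad, forces in N, time in s.
With the tool pointing down it reaches from about 0.35 to 0.775 m from the base axis. Payload 7.3 kg.
Tool frame: the origin (TCP) lies at the very end of the fingers, on their centre line; the grasp point (between the pads) lies 19 mm behind it; z points along the fingers, y is the line along which they close (so a half turn about z gives the same grasp; the last joint's range is limited). The gripper opens to 92 mm and grips with 3 to 60 N. Pads are 19 mm wide; open, the fingers measure 130 mm over their backs; the gripper's body (75 mm by 190 mm) begins 47 mm behind the grasp point.
Start: joints at [1.039, 0.342, 1.524, -0, 1.275, -0.146], TCP at [0.198, 0.486, 0.227] pointing down, gripper open.
Joint ranges: [-2.53, 2.53], [-0.77, 2.02], [0.04, 2.7], [-1, 4.14], [0.28, 2.66], [-3.11, 3.11]. Speed limits (rad/s): [2.57, 2.57, 3.14, 3.14, 3.14, 3.14].

INTERFACE

Orientations are given as [roll, pitch, yaw] about the fixed x, y, z axes, in that order (R = Rz(yaw) Ry(pitch) Rx(roll)).
In Python, from cell import robot gives the robot as it stands. The module is installed in compiled form; this text tells all that it offers.
- The arm moves only by the tool arm_command, never from a script. Its argument "moves" is a list of rows, each a list of 3 entries, a list of its own where there are three numbers: the shift along the tool's x, y, z in m, then the turn, a rotation vector about the tool's x, y, z in rad, then the finger opening in m, from 0 to 0.0918. In form: [[[dx, dy, dz], [ax, ay, az], claw], ...]. A call has exactly 5 rows; each row is the pose to reach, as a shift and turn from the pose commanded when the call began, along the tool's axes at that moment; what a row does not reach only later rows make up. A row lasts 1/10 s, in which the tool goes at most 50 mm and 8.59 degrees, less where a joint would pass 70% of its speed; a pose out of reach is approached as far as the arm can. A call with a gripper value outside its range is refused whole. The fingers move at their own pace and stop on an object; "squeeze" is the grip in N (left out, the last holds). Time passes only in rows, so rows that repeat a pose let the fingers close, or fill a call up. It gives the time, the measured TCP pose, the force, the opening and the grip force at its end, in the units of the state.
- robot.observe(): the state, without advancing time (a new reading comes with each control period).
- robot.read_camera(name): name is "scene" or "top" or "wrist"; returns the picture (420x560x3 uint8, red, green, blue); there is no depth.
- robot.camera_model(name): a dict with "fx", "fy", "cx", "cy" (pixels), "R" (3x3) and "t" (3): a world point X has camera coordinates R X + t. Camera axes: x right, y down, z forward; pixel columns grow to the right and rows downward; lengths in m; the calibration is good to about 2 mm. A picture is of the moment at which its call begins: read the wrist's pose just before it. camera_model takes no time and is no camera call; for the wrist camera it gives the pose at the moment of the call.
- robot.hand_in(): hands the job in; it is judged then, once.
The state is a dict: "time": time; "qpos": joint angles; "qvel": joint speeds; "joint_efforts": joint torques, N m; "tool_pos": TCP position; "tool_rot": TCP orientation; "contact_force": force on the tool from outside, world axes, zero at the start; "torque": the same for the moment, N m; "opening": finger opening in m; "grip_force": force on a finger pad.
Only numpy, scipy, OpenCV 4.12 (cv2) and the standard library are available. Lean on these libraries where they do the work, as an engineer would, in place of code of your own. Each camera call takes 0.05 s, during which the arm holds its last target. There are 200 camera calls.

TASK

In the clean cabinet, nudge the round steel imaging chamber along the blue loading tray, without gripping or lifting it, until it drops into the pocket between the white guide rails. Then press it straight down until it bottoms out on the hard stop, keep pressing with about 12 N for a good second so that its gasket seals, and leave it there. It holds thin glass: never push on it with more than 20 N; and leave the vial and cap on the tray, the dishes and the bottle where they stand.

Things in the scene. Friction and masses are not known exactly. Their poses are not given: they have to be found in the camera images.
- tray: Fixed blue loading tray, 240 mm along its x, 200 mm along its y; origin under its centre on the table, z up. Flat deck 22 mm above the origin. White rails 6 mm wide and 5 mm high stand on the deck: from the wide open end (-x) a funnel narrows from 170 mm wide at x = -100 mm to a straight throat 47 mm wide that runs from x = 20 mm to 111 mm along +x, closed at x = 111 mm. The -x end has no rail.
- pocket (a point): Centre of the round pocket in the throat, at deck height (tray x = 60 mm, y = 0; axes as the tray). Pocket 48 mm in diameter with upright walls; its floor is an orange seat ring 6 mm below the deck until it is pressed.
- ring_start (a point): Pocket axis at the seat ring's unpressed top, 6 mm below the deck. The ring bears the chamber's weight, yields at about 6 N, slides with steady drag and stays where left. In its 12 mm hole a rigid steel stop pin ends 8.5 to 12.5 mm below the deck, set differently each time and not measured: the chamber goes down 2.5 to 6.5 mm from where it drops until the stop is felt.
- chamber: Round steel imaging chamber like a flat nut, 44 mm in diameter, 18 mm high, about 190 g, flat top with a blue window; loose. Origin at the centre of its underside, z up. Starts standing on the tray's deck in the wide part of the funnel. Dropped into the pocket it still stands 12 mm above the deck; pressed home, 5.5 to 9.5 mm.
- vial: Small amber vial with white cap, 23 mm in diameter, 40 mm high, loose, standing on the deck outside the rails at the tray's +y side. Origin at the centre of its underside. Leave alone.
- cap: Red plastic disc, 28 mm in diameter, 10 mm high, loose on the deck outside the rails at the tray's -y side. Origin at the centre of its underside. Leave alone.
- dishes: Stack of three round dishes, 91 mm in diameter, 51 mm high, on the table at the right. Origin under its centre. Leave alone.
- bottle: Clear bottle with blue cap, 64 mm in diameter, 125 mm high, on the table at the left. Origin under its centre. Leave alone.
There are look-alikes about, which are no part of the job. Of the things shaped like the chamber, the steel one is meant.

How it is judged:
By the outcome, as a careful person would: the job done as asked, in the order asked, and still so for the second after the job is handed in, with the robot touching nothing.
It also fails if it takes over 67 s, if anything falls off the work surface, if the arm or the gripper's body presses on something with over 40 N, if the wrist force passes 120 N, or if a joint passes its speed limit or range.

## Working session

There is one attempt and no reset: what is moved stays moved. The work goes in short steps, Python scripts to look and compute and a tool call to move; the robot and the scene stay as the last step left them, time stands still between calls to the robot, and variables do not carry over. Pictures are saved under pics/ and viewed, at most 10 in all, crops included, and the job is handed in when it is done.

Besides the shell and the picture viewer there is one more tool, called after "Emit:" by a JSON object that holds its "op" and its "data", one argument or row to a line. arm_command: Moves the arm, as the interface text tells. Its arguments: {"type":"object","properties":{"moves":{"type":"array"},"squeeze":{"type":"number"}},"required":["moves"]}

```bash
mkdir -p pics
python3 - <<'E'
from cell import robot
import cv2,numpy as np
o=robot.observe();print(o)
for n in("scene","top"):
    m=robot.camera_model(n);print(n,m)
    cv2.imwrite(f"pics/{n}0.png",robot.read_camera(n)[:,:,::-1])
a=cv2.imread("pics/scene0.png");b=cv2.imread("pics/top0.png")
E
```

```text
{'time': 0.0, 'qpos': array([ 1.03902629e+00,  3.42702008e-01,  1.52502220e+00, -1.83359664e-06,
        1.27540567e+00, -1.46012910e-01]), 'qvel': array([-9.45435045e-05,  1.05288407e-04,  1.27879861e-03,  1.04135378e-03,
       -1.23599928e-03, -2.26251239e-03]), 'joint_efforts': array([-4.25844119e-04, -4.31210804e+01, -2.44235641e+01,  7.17965886e-02,
        5.53358858e-02, -1.13602864e-04]), 'tool_pos': array([0.19731173, 0.48606614, 0.22605391]), 'tool_rot': array([-3.14007153e+00, -2.21922916e-04,  2.75583589e+00]), 'contact_force': array([-0.11226283, -0.6360387 ,  0.50297968]), 'torque': array([0.02937074, 0.01436794, 0.04476899]), 'grip_force': 0.0, 'opening': 0.09186742442011046}
scene {'fx': 528.3289091541648, 'fy': 528.3289091541648, 'cx': 287.6148847093703, 'cy': 207.70888861425362, 'R': array([[-0.40353572,  0.91464756,  0.02405759],
       [ 0.57753122,  0.27501996, -0.76864928],
       [-0.7096595 , -0.29628343, -0.6392179 ]]), 't': array([ 0.21171606, -0.30962591,  1.77372963])}
top {'fx': 402.65569324916015, 'fy': 402.65569324916015, 'cx': 285.322513451268, 'cy': 214.14986346781237, 'R': array([[ 7.46001823e-03, -9.99971395e-01,  1.24800943e-03],
       [-9.90534692e-01, -7.56066810e-03, -1.37054224e-01],
       [ 1.37059739e-01, -2.13769624e-04, -9.90562760e-01]]), 't': array([-0.00976612,  0.57451161,  1.07484897])}
```

View pics/top0.png

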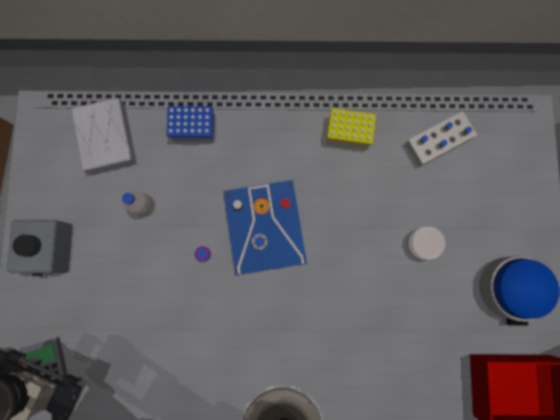

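View pics/scene0.png

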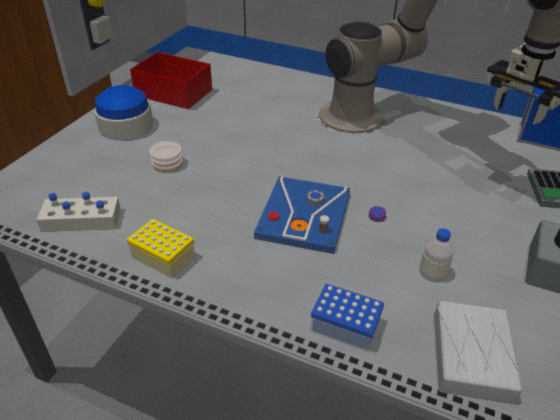

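The top view shows the tray centred near (265,227), with the orange pocket at (262,206) and the steel chamber at (260,242). The vial is at (238,204), the cap at (286,203), and the purple look-alike at (202,254). The scene view has the pocket at (299,226) and the chamber at (316,197).

```bash
cat > h.py <<'E'
import numpy as np,cv2
def ray(m,px):
    d=m["R"].T@np.array([(px[0]-m["cx"])/m["fx"],(px[1]-m["cy"])/m["fy"],1.]);return -m["R"].T@m["t"],d/np.linalg.norm(d)
def onz(m,px,z):
    c,d=ray(m,px);return c+d*(z-c[2])/d[2]
def tri(*mp):
    A=np.zeros((3,3));b=np.zeros(3)
    for m,p in mp:
        c,d=ray(m,p);P=np.eye(3)-np.outer(d,d);A+=P;b+=P@c
    return np.linalg.solve(A,b)
def blobs(img,lo,hi,amin=20):
    k=cv2.inRange(cv2.cvtColor(img,cv2.COLOR_BGR2HSV),lo,hi)
    n,l,s,c=cv2.connectedComponentsWithStats(k)
    return [(int(s[i,4]),c[i].round(1)) for i in range(1,n) if s[i,4]>=amin],l,s
E
python3 - <<'E'
from cell import robot
from h import *
ms={n:robot.camera_model(n) for n in("scene","top")}
for n in ms:
    im=cv2.imread(f"pics/{n}0.png")
    for nm,lo,hi in(("orange",(8,150,150),(22,255,255)),("blue",(100,130,60),(118,255,255))):
        b,l,s=blobs(im,lo,hi);print(n,nm,b)
        if nm=="blue":
            seed=(265,265) if n=="top" else (275,200)
            k=(cv2.inRange(cv2.cvtColor(im,cv2.COLOR_BGR2HSV),lo,hi));k=cv2.morphologyEx(k,cv2.MORPH_CLOSE,np.ones((7,7)))
            for c in cv2.findContours(k,0,2)[0]:
                if cv2.contourArea(c)>3000: print(cv2.approxPolyDP(c,6,True)[:,0].tolist(),[onz(ms[n],p,.022)[:2].round(3) for p in cv2.approxPolyDP(c,6,True)[:,0]])
print("pocket",tri((ms["top"],(262,206.5)),(ms["scene"],(299,226))),"chamber",tri((ms["top"],(260,242)),(ms["scene"],(316,197))))
E
```

```text
scene orange [(132, array([298.9, 224.5]))]
scene blue [(3600, array([245.,  49.])), (3405, array([449.5,  89.4])), (1426, array([120.5, 102.1])), (67, array([538.1,  90.9])), (1118, array([543.2, 127.3])), (1129, array([306.8, 196. ])), (2245, array([301.6, 221.4])), (40, array([ 52.4, 196.1])), (35, array([ 85.3, 194.8])), (37, array([315., 195.])), (32, array([ 99.2, 203.3])), (35, array([ 65.2, 204.7])), (33, array([377.6, 211. ])), (81, array([295. , 232.3])), (132, array([443.2, 234.4])), (1718, array([347.4, 311.4]))]
[[277, 181], [255, 235], [333, 252], [348, 192]] [array([ 0.466, -0.058]), array([ 0.687, -0.015]), array([0.661, 0.176]), array([0.429, 0.134])]
[[377, 68], [375, 85], [523, 116], [521, 139], [559, 147], [559, 105], [534, 120], [542, 89], [508, 89], [495, 108], [495, 86]] [array([-0.349, -0.014]), array([-0.209,  0.02 ]), array([-0.214,  0.528]), array([-0.06 ,  0.535]), array([-0.063,  0.646]), array([-0.35 ,  0.636]), array([-0.202,  0.564]), array([-0.451,  0.574]), array([-0.395,  0.462]), array([-0.228,  0.436]), array([-0.398,  0.416])]
[[146, 51], [192, 46], [334, 76], [322, 52], [191, 26]] [array([-0.084, -0.879]), array([-0.208, -0.745]), array([-0.211, -0.138]), array([-0.392, -0.255]), array([-0.388, -0.861])]
top orange [(131, array([261.2, 205.7]))]
top blue [(936, array([190.3, 121.8])), (1124, array([287.1, 211.7])), (1144, array([237.8, 220.3])), (115, array([258.9, 193.2])), (81, array([127.6, 198. ])), (1782, array([268.7, 248.4])), (48, array([259.1, 241.2])), (39, array([201.7, 253.4])), (2919, array([527.7, 288.8]))]
[[291, 181], [225, 192], [242, 272], [299, 263], [304, 255]] [array([ 0.672, -0.021]), array([0.639, 0.166]), array([0.415, 0.113]), array([ 0.441, -0.044]), array([ 0.463, -0.058])]
pocket [0.59957764 0.06243644 0.0105255 ] chamber [0.49687486 0.06588284 0.03060785]
```

Emit:
{"op": "arm_command", "data": {
  "moves": [
    [[-0.04,-0.026,-0.02],[0,0,-0.06],0.03],
    [[-0.08,-0.052,-0.04],[0,0,-0.12],0.03],
    [[-0.12,-0.078,-0.06],[0,0,-0.18],0.03],
    [[-0.16,-0.104,-0.06],[0,0,-0.24],0.03],
    [[-0.2,-0.13,-0.06],[0,0,-0.3],0.03]
  ]
}}

```text
time: 0.6
tool_pos: [0.3346, 0.2894, 0.2873]
tool_rot: [3.141, 0.001, 3.059]
contact_force: [0.8, 0.5, -0.9]
opening: 0.0561
grip_force: 0.0
```

```bash
cat >> h.py <<'E'
def to(o,w,yaw=None):
    from scipy.spatial.transform import Rotation as Ro
    R=Ro.from_euler("xyz",o["tool_rot"])
    s=R.inv().apply(np.array(w)-o["tool_pos"])
    r=(R.inv()*Ro.from_euler("xyz",[np.pi,0,yaw])).as_rotvec() if yaw is not None else None
    print("t",round(o["time"],2),"pos",o["tool_pos"].round(4),"rot",o["tool_rot"].round(4),"F",o["contact_force"].round(1),"op",round(o["opening"],4),"shift",s.round(4),"turn",r)
E
python3 -c "
from h import *;from cell import robot
to(robot.observe(),[.50,.06,.28],3.33)"
```

```text
t 0.6 pos [0.3346 0.2894 0.2873] rot [3.1407e+00 1.2000e-03 3.0590e+00] F [ 0.8  0.5 -0.9] op 0.0561 shift [-0.1838 -0.215   0.0074] turn [ 0.00074343  0.00134717 -0.27096113]
```

Emit:
{"op": "arm_command", "data": {
  "moves": [
    [[-0.034,-0.036,0],[0,0,-0.07],0.03],
    [[-0.068,-0.072,0],[0,0,-0.14],0.03],
    [[-0.1,-0.11,0],[0,0,-0.21],0.03],
    [[-0.135,-0.15,0],[0,0,-0.27],0.03],
    [[-0.16,-0.185,0],[0,0,-0.27],0.03]
  ]
}}

```text
time: 1.1
tool_pos: [0.4783, 0.0908, 0.2864]
tool_rot: [3.141, -0.0, -2.956]
contact_force: [0.5, -0.2, -0.8]
opening: 0.0301
grip_force: 0.0
```

```bash
python3 -c "
from h import *;from cell import robot
to(robot.observe(),[.50,.06,.28],3.33)
m=robot.camera_model('wrist');print(m, -m['R'].T@m['t'])
cv2.imwrite('pics/w1.png',robot.read_camera('wrist')[:,:,::-1])"
```

```text
t 1.1 pos [0.4783 0.0908 0.2864] rot [ 3.1414e+00 -3.0000e-04 -2.9562e+00] F [ 0.5 -0.2 -0.8] op 0.0301 shift [-0.0156 -0.0343  0.0064] turn [ 0.00017276 -0.00028244 -0.00301042]
{'fx': 318.4273929445232, 'fy': 318.4273929445232, 'cx': 282.7510982329523, 'cy': 203.453386169007, 'R': array([[-1.84062992e-01,  9.82914447e-01,  6.42092953e-05],
       [ 9.48009456e-01,  1.77509342e-01,  2.64137285e-01],
       [ 2.59612956e-01,  4.86787701e-02, -9.64485091e-01]]), 't': array([-0.00145674, -0.51811294,  0.31929713])} [0.40801416 0.07785875 0.44481036]
```

View pics/w1.png

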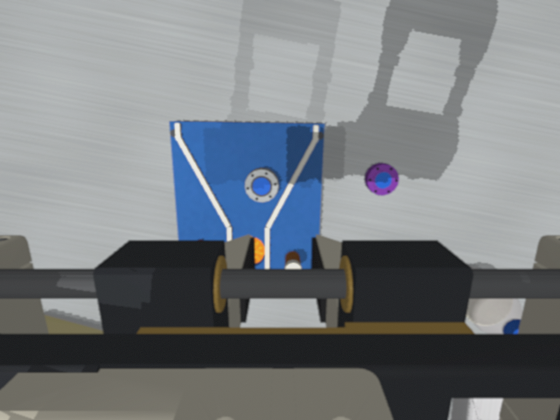

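The wrist view shows the tray's open end with corners near (171,122) and (323,122). The steel chamber is at (261,185), the pocket at about (258,250) is partly hidden by the fingers, and the vial is at (292,262). I'll measure from this view and combine it with the top view.

```bash
cat > meas.py <<'E'
from h import *
from cell import robot
def circ(im,c,r):  # grey/white low-sat steel disc outline near c
    h=cv2.cvtColor(im,cv2.COLOR_BGR2HSV);k=((h[...,1]<100)&(h[...,2]>60)).astype(np.uint8)
    msk=np.zeros_like(k);cv2.circle(msk,c,r,1,-1);k&=msk
    n,l,s,ce=cv2.connectedComponentsWithStats(k);i=1+np.argmax(s[1:,4])
    return cv2.minEnclosingCircle(np.argwhere(l==i)[:,::-1].astype(np.float32))
E
python3 - <<'E'
from meas import *
mw=robot.camera_model("wrist");mt=robot.camera_model("top");ms=robot.camera_model("scene")
w=cv2.imread("pics/w1.png");t=cv2.imread("pics/top0.png");s=cv2.imread("pics/scene0.png")
cw,ct,cs=circ(w,(261,185),21),circ(t,(260,242),11),circ(s,(316,197),12);print(cw,ct,cs)
print("chamber top",tri((mw,cw[0]),(mt,ct[0])),tri((mw,cw[0]),(ms,cs[0])),onz(mw,cw[0],.04),onz(mt,ct[0],.04),onz(ms,cs[0],.04))
h=cv2.cvtColor(w,cv2.COLOR_BGR2HSV);k=cv2.inRange(h,(100,130,40),(120,255,255));k=cv2.morphologyEx(k,3,np.ones((15,15)));k[236:]=0
c=max(cv2.findContours(k,0,2)[0],key=cv2.contourArea);p=cv2.approxPolyDP(c,4,True)[:,0];print(p.tolist())
print("corners",[onz(mw,q,.022).round(4) for q in p])
print("corner heights",tri((mw,(323,122)),(ms,(348,192))),tri((mw,(171,122)),(ms,(277,181))),tri((mw,(323,122)),(mt,(242,272))))
print("pocket",tri((ms,(298.9,224.5)),(mt,(261.2,205.7))))
kr=cv2.inRange(h,(0,0,170),(180,70,255));n,l,st,ce=cv2.connectedComponentsWithStats(kr)
for i in range(1,n):
    if st[i,4]>100 and st[i,1]<240: print(st[i],[onz(mw,q[0],.027)[:2].round(4).tolist() for q in cv2.approxPolyDP(cv2.findContours((l==i).astype(np.uint8),0,2)[0][0],3,True)][:8])
E
```

```text
((261.4198913574219, 184.6842498779297), 17.592754364013672) ((259.013671875, 241.3524627685547), 8.413850784301758) ((315.0, 197.5), 8.90234661102295)
chamber top [0.49568323 0.06260548 0.06676608] [0.50125702 0.06313782 0.031918  ] [0.5004462  0.05995682 0.04      ] [0.49869541 0.06611093 0.04      ] [0.51034255 0.07000373 0.04      ]
[[170, 122], [179, 235], [318, 233], [322, 124]]
corners [array([ 0.4443, -0.0697,  0.022 ]), array([ 0.5972, -0.0437,  0.022 ]), array([0.5587, 0.1491, 0.022 ]), array([0.4118, 0.1232, 0.022 ])]
corner heights [0.40855255 0.1272872  0.00545022] [ 0.44490615 -0.07087941  0.00490897] [0.41551551 0.04022213 0.71724285]
pocket [0.60113049 0.06351621 0.0171361 ]
[    0     0   243   268 51053] [[0.3421, -0.2742], [0.6373, -0.2895], [0.634, -0.255], [0.6818, -0.2424], [0.6668, -0.1613], [0.6122, -0.1111], [0.6, -0.0447], [0.4444, -0.0705]]
[ 322    0   68  126 5372] [[0.262, 0.1693], [0.2729, 0.1091], [0.2756, 0.1169], [0.3353, 0.1172], [0.3538, 0.1226], [0.3925, 0.1197], [0.3965, 0.1244], [0.4081, 0.1218]]
[  322     0   238   268 31199] [[0.2284, 0.3612], [0.2397, 0.2929], [0.2743, 0.3008], [0.2776, 0.3432], [0.2811, 0.2996], [0.3484, 0.2892], [0.3632, 0.2942], [0.3738, 0.29]]
[ 387   31   73   83 4223] [[0.2882, 0.2058], [0.3164, 0.1967], [0.3735, 0.1974], [0.3718, 0.267], [0.3362, 0.2709], [0.3268, 0.2652], [0.3101, 0.2685], [0.2878, 0.2623]]
[ 246   34   74   86 4742] [[0.3247, 0.0226], [0.4122, 0.0249], [0.4082, 0.1011], [0.3228, 0.0997]]
[174 122  58 119 693] [[0.4426, -0.0605], [0.4617, -0.0613], [0.5895, 0.0289], [0.5662, 0.0243], [0.4696, -0.0476]]
[264 183  30  86 526] [[0.494, 0.098], [0.5647, 0.0732], [0.623, 0.0858], [0.5635, 0.08]]
[257 186  21  16 116] [[0.5014, 0.0803], [0.5053, 0.0742], [0.5189, 0.0766], [0.5209, 0.0577], [0.5267, 0.0573], [0.5189, 0.0766]]
```

Emit:
{"op": "arm_command", "data": {
  "moves": [
    [[0.01,-0.009,0.04],[0,0,0],0.03],
    [[0.02,-0.018,0.08],[0,0,0.01],0.03],
    [[0.03,-0.026,0.12],[0,0,0.015],0.03],
    [[0.044,-0.034,0.16],[0,0,0.015],0.03],
    [[0.044,-0.034,0.16],[0,0,0.015],0.03]
  ]
}}

```text
time: 1.65
tool_pos: [0.4352, 0.0511, 0.1226]
tool_rot: [3.139, -0.012, -2.974]
contact_force: [-0.2, -0.6, 0.5]
opening: 0.0304
grip_force: 0.0
```

```bash
python3 -c "
from h import *;from cell import robot
to(robot.observe(),[.441,.05,.12],3.312)
m=robot.camera_model('wrist')
import pickle;pickle.dump(m,open('w2.pkl','wb'))
cv2.imwrite('pics/w2.png',robot.read_camera('wrist')[:,:,::-1])"
```

```text
t 1.65 pos [0.4352 0.0511 0.1226] rot [ 3.139  -0.0117 -2.9737] F [-0.2 -0.6  0.5] op 0.0304 shift [-0.0056 -0.0021  0.0025] turn [ 0.00263761 -0.01174164 -0.00250041]
```

View pics/w2.png

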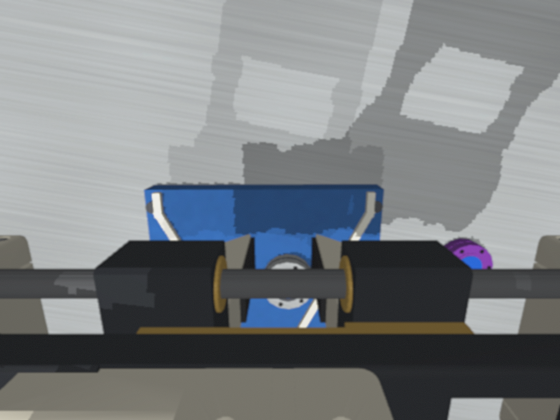

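The wrist view shows the chamber between the fingers at about (288,280), with the finger centre at column 284. The tray's near deck corners are at about (147,189) and (382,188).

Run:
```python
from meas import *
import pickle
m2=pickle.load(open('w2.pkl','rb'));w=cv2.imread("pics/w2.png")
m1={'fx':318.4273929445232,'fy':318.4273929445232,'cx':282.7510982329523,'cy':203.453386169007,'R':np.array([[-1.84062992e-01,9.82914447e-01,6.42092953e-05],[9.48009456e-01,1.77509342e-01,2.64137285e-01],[2.59612956e-01,4.86787701e-02,-9.64485091e-01]]),'t':np.array([-0.00145674,-0.51811294,0.31929713])}
h=cv2.cvtColor(w,cv2.COLOR_BGR2HSV)
print(h[182:194,200].tolist())
k=cv2.inRange(h,(100,130,90),(120,255,255));k=cv2.morphologyEx(k,3,np.ones((15,15)));k[238:]=0
c=max(cv2.findContours(k,0,2)[0],key=cv2.contourArea);p=cv2.approxPolyDP(c,4,True)[:,0];print(p.tolist())
for a,b in(((170,122),(146,190)),((323,122),(382,189))):print(tri((m1,a),(m2,b)).round(4),onz(m1,a,.022).round(4),onz(m2,b,.022).round(4))
# window blob and steel in w2
kk=((h[...,1]<60)&(h[...,2]>90)).astype(np.uint8);kk[:, :250]=0;kk[:,322:]=0;kk[:250]=0;kk[310:]=0
cc=max(cv2.findContours(kk,0,2)[0],key=cv2.contourArea);print(cv2.boundingRect(cc))
bb=cv2.boundingRect(cc);u=bb[0]+bb[2]/2
print(tri((m1,(261.4,184.7)),(m2,(u,281))).round(4))
for v in(bb[1],281):print(onz(m2,(u,v),.04).round(4))
```

```text
[[105, 4, 141], [102, 11, 120], [108, 35, 108], [109, 93, 93], [108, 155, 87], [107, 165, 85], [108, 162, 93], [108, 167, 124], [107, 170, 156], [107, 169, 166], [107, 171, 166], [107, 168, 165]]
[[145, 190], [150, 237], [378, 237], [380, 188]]
[ 0.4421 -0.0646  0.018 ] [ 0.4417 -0.0634  0.022 ] [ 0.4409 -0.063   0.022 ]
[0.406  0.129  0.0282] [0.4055 0.1301 0.022 ] [0.4074 0.1309 0.022 ]
(267, 298, 41, 11)
[0.4991 0.0664 0.0312]
[0.5101 0.0683 0.04  ]
[0.4944 0.0656 0.04  ]
```

```bash
python3 -c "
from h import *;from cell import robot
to(robot.observe(),[.460,.0594,.031],-2.963)"
```

```text
t 1.7 pos [0.4385 0.0515 0.1255] rot [ 3.1402 -0.0054 -2.9735] F [ 1.1 -0.5  0.9] op 0.0305 shift [-0.0231  0.0041  0.0944] turn [ 0.00145757 -0.00538703 -0.01055265]
```

Emit:
{"op": "arm_command", "data": {
  "moves": [
    [[-0.008,0.004,0.03],[0,0,-0.01],0.03],
    [[-0.015,0.004,0.06],[0,0,-0.01],0.03],
    [[-0.023,0.004,0.08],[0,0,-0.01],0.03],
    [[-0.023,0.004,0.093],[0,0,-0.01],0.03],
    [[-0.023,0.004,0.093],[0,0,-0.01],0.03]
  ]
}}

```text
time: 2.2
tool_pos: [0.4639, 0.0599, 0.0342]
tool_rot: [-3.142, 0.001, -2.962]
contact_force: [0.1, -0.5, 0.7]
opening: 0.03
grip_force: 0.0
```

Emit:
{"op": "arm_command", "data": {
  "moves": [
    [[0,0,0],[0,0,0],0.03],
    [[0,0,0],[0,0,0],0.03],
    [[0,0,0],[0,0,0],0.03],
    [[0,0,0],[0,0,0],0.03],
    [[0,0,0],[0,0,0],0.03]
  ]
}}

```text
time: 2.7
tool_pos: [0.4625, 0.0592, 0.0341]
tool_rot: [-3.142, 0.001, -2.962]
contact_force: [-0.1, 0.7, 0.1]
opening: 0.0299
grip_force: 0.0
```

```bash
python3 -c "
from h import *;from cell import robot
to(robot.observe(),[.460,.0594,.031],-2.963)
cv2.imwrite('pics/w3.png',robot.read_camera('wrist')[:,:,::-1])"
```

```text
t 2.7 pos [0.4625 0.0592 0.0341] rot [-3.1415e+00  7.0000e-04 -2.9625e+00] F [-0.1  0.7  0.1] op 0.0299 shift [0.0024 0.0006 0.0031] turn [-8.91678562e-05  7.33390259e-04  5.07941549e-04]
```

View pics/w3.png

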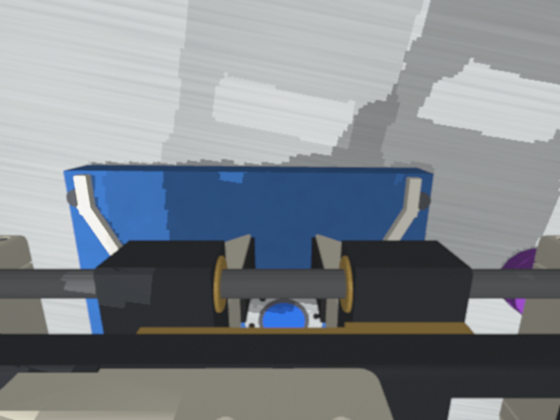

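The chamber at column 284 is centred in the fork, and the tray edge is square to the tool with the fork 18.7 mm to +y. I'll start the push.

Emit:
{"op": "arm_command", "data": {
  "moves": [
    [[-0.002,0,0.003],[0,0,0],0.03],
    [[-0.005,0,0.003],[0,0,0],0.03],
    [[-0.009,0,0.003],[0,0,0],0.03],
    [[-0.013,0,0.003],[0,0,0],0.03],
    [[-0.017,0,0.003],[0,0,0],0.03]
  ]
}}

```text
time: 3.25
tool_pos: [0.4791, 0.0624, 0.0306]
tool_rot: [3.141, -0.001, -2.962]
contact_force: [-0.8, -0.5, 0.2]
opening: 0.0298
grip_force: 0.6
```

Emit:
{"op": "arm_command", "data": {
  "moves": [
    [[-0.005,-0.0015,0],[0,0,0],0.03],
    [[-0.01,-0.003,0],[0,0,0],0.03],
    [[-0.015,-0.0045,0],[0,0,0],0.03],
    [[-0.02,-0.006,0],[0,0,0],0.03],
    [[-0.025,-0.008,0],[0,0,0],0.03]
  ]
}}

```text
time: 3.75
tool_pos: [0.5055, 0.0588, 0.0307]
tool_rot: [3.141, 0.0, -2.962]
contact_force: [-1.4, -0.4, 0.8]
opening: 0.0299
grip_force: 0.5
```

```bash
cat >> h.py <<'E'
O=np.array([.5421,.0551]);A=np.array([.984,.178]);B=np.array([-.178,.984])
def tray(p): d=np.array(p)[:2]-O;return (1000*np.array([d@A,d@B])).round(1)
E
python3 -c "
from h import *;from cell import robot
o=robot.observe();to(o,[.460,.0594,.031],-2.963);print(tray(o['tool_pos']))
cv2.imwrite('pics/w4.png',np.vstack([robot.read_camera('wrist')[140:340,:,::-1],robot.read_camera('top')[120:320,:,::-1]]))"
```

```text
t 3.75 pos [0.5055 0.0588 0.0307] rot [ 3.1415  0.     -2.9623] F [-1.4 -0.4  0.8] op 0.0299 shift [ 0.0447  0.0087 -0.0003] turn [9.49224198e-05 3.15221431e-05 6.58545726e-04]
[-35.3  10.2]
```

View pics/w4.png

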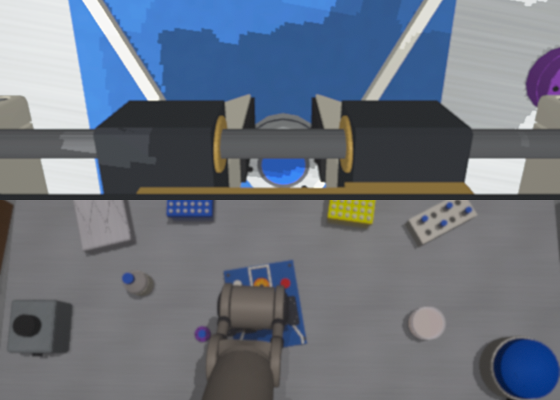

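The chamber sits centred in the fork (column 284) and follows it; the vial and cap are undisturbed. I'll keep going.

Emit:
{"op": "arm_command", "data": {
  "moves": [
    [[-0.005,-0.002,0],[0,0,0],0.03],
    [[-0.01,-0.004,0],[0,0,0],0.03],
    [[-0.015,-0.006,0],[0,0,0],0.03],
    [[-0.02,-0.008,0],[0,0,0],0.03],
    [[-0.025,-0.0095,0],[0,0,0],0.03]
  ]
}}

```text
time: 4.35
tool_pos: [0.5319, 0.0538, 0.0307]
tool_rot: [3.142, 0.0, -2.962]
contact_force: [-1.7, 1.3, 0.4]
opening: 0.03
grip_force: 0.6
```

```bash
cat > look.py <<'E'
from h import *;from cell import robot;import sys
o=robot.observe();m=robot.camera_model('wrist');im=robot.read_camera('wrist')[:,:,::-1].copy()
cv2.imwrite('pics/%s.png'%sys.argv[1],im)
h=cv2.cvtColor(im,cv2.COLOR_BGR2HSV)
k=cv2.inRange(h[:,250:318],(0,0,60),(180,110,255));k[:299]=0;k[328:]=0
b=cv2.inRange(h[:,245:322],(100,110,60),(122,255,255));b[:299]=0;b[328:]=0
print("t",o["time"].__round__(2),"tcp tray",tray(o["tool_pos"]),"z",o["tool_pos"][2].round(4),"F",o["contact_force"].round(1))
n,l,s,c=cv2.connectedComponentsWithStats(b)
for i in range(1,n):
    if s[i,4]>40:
        x,y,w_,h_=s[i,:4];x+=245;print("blue",x,y,w_,h_,"centre col->tray",tray(onz(m,(x+w_/2,y+h_/2),.04)))
# funnel/throat white rails: centre line at rows
for r in (180,195,210,225):
    wh=np.where((h[r,:,1]<60)&(h[r,:,2]>150))[0];print(r,wh[(wh>60)&(wh<284)][-12:].tolist(),wh[(wh>284)&(wh<500)][:12].tolist())
E
python3 look.py w5
```

```text
t 4.35 tcp tray [-10.3   0.6] z 0.0307 F [-1.7  1.3  0.4]
blue 261 299 45 26 centre col->tray [19.3  1.2]
180 [154, 155, 156, 157, 158, 159, 160, 161, 162, 163, 164, 165] [395, 396, 397, 398, 399, 400, 401, 402, 403, 404, 405, 406]
195 [163, 164, 165, 166, 167, 168, 169, 170, 171, 172, 173, 174] [386, 387, 388, 389, 390, 391, 392, 393, 394, 395, 396, 397]
210 [173, 174, 175, 176, 177, 178, 179, 180, 181, 182, 183, 184] [376, 377, 378, 379, 380, 381, 382, 383, 384, 385, 386, 387]
225 [182, 183, 184, 185, 186, 187, 188, 189, 190, 191, 192, 193] [367, 368, 369, 370, 371, 372, 373, 374, 375, 376, 377, 378]
```

Emit:
{"op": "arm_command", "data": {
  "moves": [
    [[-0.004,-0.0008,0],[0,0,0],0.03],
    [[-0.008,-0.0015,0],[0,0,0],0.03],
    [[-0.012,-0.0015,0],[0,0,0],0.03],
    [[-0.016,-0.0015,0],[0,0,0],0.03],
    [[-0.02,-0.0015,0],[0,0,0],0.03]
  ]
}}

```text
time: 4.9
tool_pos: [0.5516, 0.0561, 0.0307]
tool_rot: [3.142, -0.0, -2.962]
contact_force: [-0.9, 0.3, 1.7]
opening: 0.0299
grip_force: 0.7
```

```bash
python3 look.py w6
```

```text
t 4.9 tcp tray [ 9.5 -0.7] z 0.0307 F [-0.9  0.3  1.7]
blue 261 299 44 25 centre col->tray [38.9 -0.3]
180 [176, 177, 178, 179, 180, 181, 182, 183, 184, 185, 186, 187] [378, 379, 380, 381, 382, 383, 384, 385, 386, 387, 388, 389]
195 [185, 186, 187, 188, 189, 190, 191, 192, 193, 194, 195, 196] [368, 369, 370, 371, 372, 373, 374, 375, 376, 377, 378, 379]
210 [194, 195, 196, 197, 198, 199, 200, 201, 202, 203, 204, 205] [359, 360, 361, 362, 363, 364, 365, 366, 367, 368, 369, 370]
225 [202, 203, 204, 205, 206, 207, 208, 209, 210, 211, 212, 213] [350, 351, 352, 353, 354, 355, 356, 357, 358, 359, 360, 361]
```

Emit:
{"op": "arm_command", "data": {
  "moves": [
    [[-0.004,0,0],[0,0,0],0.03],
    [[-0.008,0,0],[0,0,0],0.03],
    [[-0.011,0,0],[0,0,0],0.03],
    [[-0.014,0,0],[0,0,0],0.03],
    [[-0.016,0,0],[0,0,0],0.03]
  ]
}}

```text
time: 5.45
tool_pos: [0.5674, 0.0589, 0.0308]
tool_rot: [3.142, 0.0, -2.962]
contact_force: [-1.7, -0.4, 1.4]
opening: 0.0299
grip_force: 1.3
```

Emit:
{"op": "arm_command", "data": {
  "moves": [
    [[-0.001,0,0],[0,0,0],0.03],
    [[-0.002,0,0],[0,0,0],0.03],
    [[-0.003,0,0],[0,0,0],0.03],
    [[-0.004,0,0],[0,0,0],0.03],
    [[-0.005,0,0],[0,0,0],0.03]
  ]
}}

```text
time: 5.95
tool_pos: [0.572, 0.0598, 0.0306]
tool_rot: [3.141, 0.0, -2.962]
contact_force: [-1.3, 0.4, 0.3]
opening: 0.0301
grip_force: 0.9
```

```bash
python3 look.py w7
```

```text
t 5.95 tcp tray [30.3 -0.7] z 0.0306 F [-1.3  0.4  0.3]
blue 261 299 43 22 centre col->tray [58.6 -0.6]
blue 245 317 14 10 centre col->tray [ 66.  -17.1]
blue 310 318 11 9 centre col->tray [66.3 17.2]
180 [196, 197, 198, 199, 200, 201, 202, 203, 204, 205, 206, 207] [357, 358, 359, 360, 361, 362, 363, 364, 365, 366, 367, 368]
195 [204, 205, 206, 207, 208, 209, 210, 211, 212, 213, 214, 215] [348, 349, 350, 351, 352, 353, 354, 355, 356, 357, 358, 359]
210 [213, 214, 215, 216, 217, 218, 219, 220, 221, 222, 223, 224] [339, 340, 341, 342, 343, 344, 345, 346, 347, 348, 349, 350]
225 [221, 222, 223, 224, 225, 226, 227, 228, 229, 230, 231, 232] [330, 331, 332, 333, 334, 335, 336, 337, 338, 339, 340, 341]
```

```bash
python3 -c "
import cv2,numpy as np
a=[cv2.resize(cv2.imread(f'pics/{n}.png')[235:335,225:345],None,fx=4,fy=3,interpolation=2)[:, :390] for n in('w6','w7')]
a=[cv2.resize(cv2.imread(f'pics/{n}.png')[235:335,225:345],(390,325)) for n in('w6','w7')]
cv2.imwrite('pics/c7.png',np.hstack(a))"
```

```text
(no output)
```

View pics/c7.png

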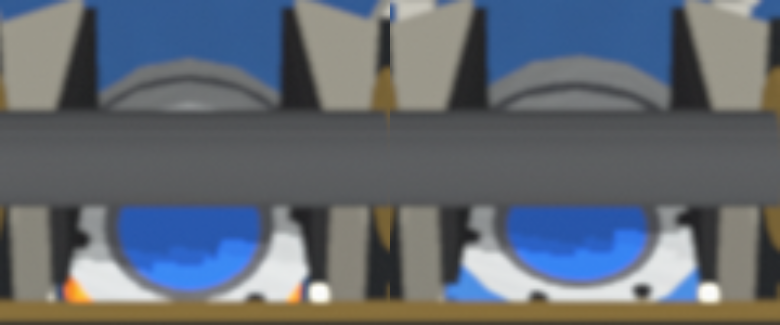

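In the right crop (TCP at x=30) the chamber has started to tip forward over the pocket, since more of its rear wall shows. It hasn't dropped yet, so I'll go on gently.

Emit:
{"op": "arm_command", "data": {
  "moves": [
    [[-0.0008,0,0],[0,0,0],0.03],
    [[-0.0016,0,0],[0,0,0],0.03],
    [[-0.0024,0,0],[0,0,0],0.03],
    [[-0.003,0,0],[0,0,0],0.03],
    [[-0.003,0,0],[0,0,0],0.03]
  ]
}}

```text
time: 6.5
tool_pos: [0.575, 0.0604, 0.0307]
tool_rot: [3.142, 0.0, -2.962]
contact_force: [-0.4, 0.5, -0.4]
opening: 0.03
grip_force: 0.4
```

```bash
python3 look.py w8|head -3
```

```text
t 6.5 tcp tray [33.3 -0.7] z 0.0307 F [-0.4  0.5 -0.4]
blue 261 299 43 22 centre col->tray [61.7 -0.6]
blue 245 317 14 10 centre col->tray [ 69.1 -17.1]
```

Emit:
{"op": "arm_command", "data": {
  "moves": [
    [[-0.0007,0,0],[0,0,0],0.03],
    [[-0.0014,0,0],[0,0,0],0.03],
    [[-0.002,0,0],[0,0,0],0.03],
    [[-0.002,0,0],[0,0,0],0.03],
    [[-0.002,0,0],[0,0,0],0.03]
  ]
}}

```text
time: 7.05
tool_pos: [0.577, 0.0607, 0.0308]
tool_rot: [3.142, 0.0, -2.962]
contact_force: [-1.0, -0.6, 1.5]
opening: 0.0304
grip_force: 0.4
```

```bash
python3 look.py w9|head -3; python3 -c "
import cv2,numpy as np
a=[cv2.resize(cv2.imread(f'pics/{n}.png')[235:335,225:345],(390,325)) for n in('w8','w9')]
cv2.imwrite('pics/c9.png',np.hstack(a))"
```

```text
t 7.05 tcp tray [35.3 -0.7] z 0.0308 F [-1.  -0.6  1.5]
blue 262 299 42 18 centre col->tray [62.6 -0.4]
blue 304 313 17 14 centre col->tray [69.9 15.6]
```

View pics/c9.png

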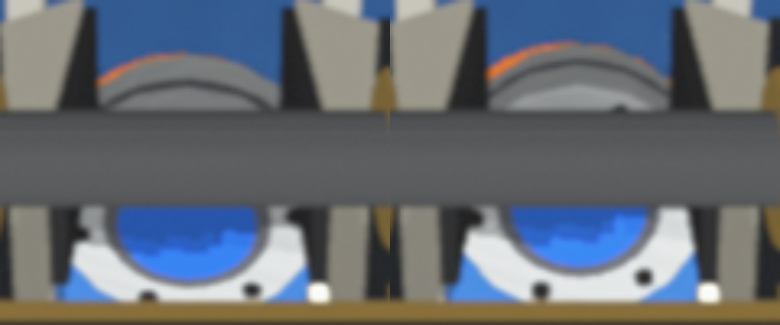

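The fork advanced 2 mm while the chamber stayed put and now looks level, with the orange ring showing behind it, so it has dropped. I'll back off, rise, and look from above with the camera over the pocket.

Emit:
{"op": "arm_command", "data": {
  "moves": [
    [[0.004,0,0],[0,0,0],0.03],
    [[0.008,0,0],[0,0,0],0.03],
    [[0.01,0,-0.03],[0,0,0],0.03],
    [[0.01,0,-0.07],[0,0,0],0.03],
    [[0.0,0,-0.11],[0,0,0],0.03]
  ]
}}

```text
time: 7.6
tool_pos: [0.5753, 0.0606, 0.1416]
tool_rot: [3.141, -0.002, -2.963]
contact_force: [0.6, -0.1, -0.0]
opening: 0.0299
grip_force: 0.0
```

Emit:
{"op": "arm_command", "data": {
  "moves": [
    [[-0.03,0,-0.01],[0,0,0],0.03],
    [[-0.06,0,-0.02],[0,0,0],0.03],
    [[-0.085,0,-0.02],[0,0,0],0.03],
    [[-0.085,0,-0.02],[0,0,0],0.03],
    [[-0.085,0,-0.02],[0,0,0],0.03]
  ]
}}

```text
time: 8.1
tool_pos: [0.6598, 0.0758, 0.1599]
tool_rot: [3.141, -0.002, -2.962]
contact_force: [-0.0, 0.8, -0.3]
opening: 0.0302
grip_force: 0.0
```

```bash
python3 look.py w10|head -1; python3 -c "
from cell import robot;import pickle;pickle.dump(robot.camera_model('wrist'),open('w10.pkl','wb'))"
```

```text
t 8.1 tcp tray [119.5  -0.6] z 0.1599 F [-0.   0.8 -0.3]
```

View pics/w10.png

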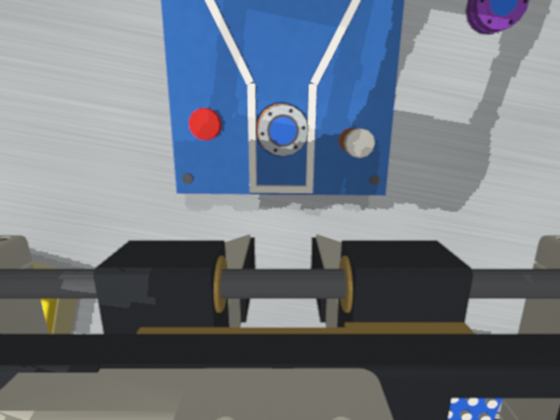

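The chamber is in the pocket at (283,130) between the rails, which end at row 188. The cap at (204,124) and the vial at (359,143) still stand.

Run:
```python
from meas import *
import pickle
m=pickle.load(open('w10.pkl','rb'));w=cv2.imread("pics/w10.png")
h=cv2.cvtColor(w,cv2.COLOR_BGR2HSV)
c=circ(w,(283,130),27);print(c)
b=cv2.inRange(h,(100,120,90),(122,255,255));g=np.zeros_like(b);cv2.circle(g,(283,130),17,255,-1);M=cv2.moments(b&g);wc=(M['m10']/M['m00'],M['m01']/M['m00']);print(wc)
for p in(c[0],wc):q=onz(m,p,.034);print(q.round(4),tray(q),"r mm",1000*c[1]/m['fx']*np.linalg.norm(q-ray(m,p)[0]))
for p in((247.5,187),(315.5,187),(281.5,187)):print(tray(onz(m,p,.027)))
to(robot.observe(),onz(m,c[0],.05),-2.963)
```

```text
((283.0, 130.0), 27.000099182128906)
(282.6408094435076, 130.34569983136595)
[0.6002 0.0655 0.034 ] [59.  -0.1] r mm 24.148388381920388
[0.6005 0.0652 0.034 ] [59.3 -0.4] r mm 24.149361422638442
[111.3 -33.3]
[111.3  30.3]
[111.3  -1.5]
t 8.15 pos [0.6595 0.0757 0.16  ] rot [ 3.1412e+00 -1.8000e-03 -2.9624e+00] F [-0.7  0.  -0.2] op 0.0302 shift [0.0606 0.0004 0.1101] turn [ 0.00035469 -0.00184063  0.00062324]
```

Emit:
{"op": "arm_command", "data": {
  "moves": [
    [[0.03,0,0.02],[0,0,0],0.0],
    [[0.0605,0.0005,0.05],[0,0,0],0.0],
    [[0.0605,0.0005,0.09],[0,0,0],0.0],
    [[0.0605,0.0005,0.113],[0,0,0],0.0],
    [[0.0605,0.0005,0.113],[0,0,0],0.0]
  ],
  "squeeze": 5
}}

```text
time: 8.65
tool_pos: [0.5973, 0.0654, 0.0447]
tool_rot: [3.14, -0.007, -2.963]
contact_force: [-0.3, -0.4, 0.2]
opening: 0.0002
grip_force: 0.0
```

Emit:
{"op": "arm_command", "data": {
  "moves": [
    [[0,0,0.002],[0,0,0],0.0],
    [[0,0,0.004],[0,0,0],0.0],
    [[0,0,0.006],[0,0,0],0.0],
    [[0,0,0.007],[0,0,0],0.0],
    [[0,0,0.007],[0,0,0],0.0]
  ]
}}

```text
time: 9.15
tool_pos: [0.6011, 0.0656, 0.0411]
tool_rot: [-3.142, 0.001, -2.962]
contact_force: [-0.3, 0.0, -0.0]
opening: 0.0005
grip_force: 0.0
```

```bash
python3 -c "
from h import *;from cell import robot
to(robot.observe(),[.6004,.0653,.036],-2.963)"
```

```text
t 9.15 pos [0.6011 0.0656 0.0411] rot [-3.1415e+00  6.0000e-04 -2.9624e+00] F [-0.3  0.  -0. ] op 0.0005 shift [ 0.0007 -0.0002  0.0051] turn [-5.15608134e-05  6.40571335e-04  6.33560704e-04]
```

Over the centre to within 1 mm. I'll go down slowly, 5 mm and then 1 mm per call.

Emit:
{"op": "arm_command", "data": {
  "moves": [
    [[0,0,0.001],[0,0,0],0.0],
    [[0,0,0.002],[0,0,0],0.0],
    [[0,0,0.003],[0,0,0],0.0],
    [[0,0,0.004],[0,0,0],0.0],
    [[0,0,0.005],[0,0,0],0.0]
  ]
}}

```text
time: 9.65
tool_pos: [0.6009, 0.0655, 0.0356]
tool_rot: [3.142, -0.0, -2.962]
contact_force: [0.6, 0.7, -0.5]
opening: 0.0005
grip_force: 0.0
```

Emit:
{"op": "arm_command", "data": {
  "moves": [
    [[0,0,0.0003],[0,0,0],0.0],
    [[0,0,0.0006],[0,0,0],0.0],
    [[0,0,0.0009],[0,0,0],0.0],
    [[0,0,0.0012],[0,0,0],0.0],
    [[0,0,0.0015],[0,0,0],0.0]
  ]
}}

```text
time: 10.15
tool_pos: [0.6009, 0.0655, 0.0343]
tool_rot: [3.142, 0.0, -2.962]
contact_force: [-1.2, -0.3, 3.6]
opening: 0.0008
grip_force: 1.7
```

Emit:
{"op": "arm_command", "data": {
  "moves": [
    [[0,0,0.0003],[0,0,0],0.0],
    [[0,0,0.0006],[0,0,0],0.0],
    [[0,0,0.0009],[0,0,0],0.0],
    [[0,0,0.0012],[0,0,0],0.0],
    [[0,0,0.0015],[0,0,0],0.0]
  ]
}}

```text
time: 10.65
tool_pos: [0.601, 0.0656, 0.0329]
tool_rot: [-3.142, 0.0, -2.962]
contact_force: [-2.3, -0.7, 4.1]
opening: 0.0002
grip_force: 2.1
```

Emit:
{"op": "arm_command", "data": {
  "moves": [
    [[0,0,0.0002],[0,0,0],0.0],
    [[0,0,0.0004],[0,0,0],0.0],
    [[0,0,0.0006],[0,0,0],0.0],
    [[0,0,0.0008],[0,0,0],0.0],
    [[0,0,0.001],[0,0,0],0.0]
  ]
}}

```text
time: 11.15
tool_pos: [0.601, 0.0656, 0.0317]
tool_rot: [3.142, 0.0, -2.962]
contact_force: [-1.2, -0.5, 3.8]
opening: 0.0005
grip_force: 2.0
```

Emit:
{"op": "arm_command", "data": {
  "moves": [
    [[0,0,0.0001],[0,0,0],0.0],
    [[0,0,0.0002],[0,0,0],0.0],
    [[0,0,0.0004],[0,0,0],0.0],
    [[0,0,0.0005],[0,0,0],0.0],
    [[0,0,0.0006],[0,0,0],0.0]
  ]
}}

```text
time: 11.65
tool_pos: [0.601, 0.0656, 0.0311]
tool_rot: [3.142, 0.0, -2.962]
contact_force: [-1.5, 0.1, 3.9]
opening: 0.0005
grip_force: 2.0
```

Emit:
{"op": "arm_command", "data": {
  "moves": [
    [[0,0,0.0001],[0,0,0],0.0],
    [[0,0,0.0002],[0,0,0],0.0],
    [[0,0,0.0004],[0,0,0],0.0],
    [[0,0,0.0005],[0,0,0],0.0],
    [[0,0,0.0006],[0,0,0],0.0]
  ]
}}

```text
time: 12.15
tool_pos: [0.601, 0.0655, 0.0305]
tool_rot: [3.142, 0.0, -2.962]
contact_force: [-0.4, 1.1, 4.2]
opening: 0.0006
grip_force: 2.0
```

Emit:
{"op": "arm_command", "data": {
  "moves": [
    [[0,0,0.0001],[0,0,0],0.0],
    [[0,0,0.0002],[0,0,0],0.0],
    [[0,0,0.0004],[0,0,0],0.0],
    [[0,0,0.0005],[0,0,0],0.0],
    [[0,0,0.0006],[0,0,0],0.0]
  ]
}}

```text
time: 12.65
tool_pos: [0.601, 0.0656, 0.0299]
tool_rot: [3.142, 0.0, -2.962]
contact_force: [-0.9, -1.0, 3.9]
opening: 0.0005
grip_force: 2.0
```

Emit:
{"op": "arm_command", "data": {
  "moves": [
    [[0,0,0.0001],[0,0,0],0.0],
    [[0,0,0.0002],[0,0,0],0.0],
    [[0,0,0.0003],[0,0,0],0.0],
    [[0,0,0.0004],[0,0,0],0.0],
    [[0,0,0.0005],[0,0,0],0.0]
  ]
}}

```text
time: 13.15
tool_pos: [0.601, 0.0656, 0.0295]
tool_rot: [3.142, 0.0, -2.962]
contact_force: [0.3, -0.0, 4.3]
opening: 0.0005
grip_force: 2.0
```

Emit:
{"op": "arm_command", "data": {
  "moves": [
    [[0,0,0.0001],[0,0,0],0.0],
    [[0,0,0.0002],[0,0,0],0.0],
    [[0,0,0.0003],[0,0,0],0.0],
    [[0,0,0.0004],[0,0,0],0.0],
    [[0,0,0.0005],[0,0,0],0.0]
  ]
}}

```text
time: 13.65
tool_pos: [0.6009, 0.0656, 0.0289]
tool_rot: [3.142, 0.0, -2.962]
contact_force: [0.0, 0.8, 4.6]
opening: 0.0006
grip_force: 2.0
```

Emit:
{"op": "arm_command", "data": {
  "moves": [
    [[0,0,0.0001],[0,0,0],0.0],
    [[0,0,0.0002],[0,0,0],0.0],
    [[0,0,0.0003],[0,0,0],0.0],
    [[0,0,0.0004],[0,0,0],0.0],
    [[0,0,0.0005],[0,0,0],0.0]
  ]
}}

```text
time: 14.15
tool_pos: [0.601, 0.0655, 0.0286]
tool_rot: [3.142, 0.0, -2.962]
contact_force: [-0.1, 0.5, 5.7]
opening: 0.001
grip_force: 2.8
```

Emit:
{"op": "arm_command", "data": {
  "moves": [
    [[0,0,0.0001],[0,0,0],0.0],
    [[0,0,0.0002],[0,0,0],0.0],
    [[0,0,0.0002],[0,0,0],0.0],
    [[0,0,0.0002],[0,0,0],0.0],
    [[0,0,0.0002],[0,0,0],0.0]
  ]
}}

```text
time: 14.65
tool_pos: [0.601, 0.0656, 0.0285]
tool_rot: [-3.142, 0.0, -2.962]
contact_force: [-2.2, 0.5, 6.4]
opening: 0.0002
grip_force: 3.2
```

Emit:
{"op": "arm_command", "data": {
  "moves": [
    [[0,0,0.0001],[0,0,0],0.0],
    [[0,0,0.0002],[0,0,0],0.0],
    [[0,0,0.0002],[0,0,0],0.0],
    [[0,0,0.0002],[0,0,0],0.0],
    [[0,0,0.0002],[0,0,0],0.0]
  ]
}}

```text
time: 15.15
tool_pos: [0.601, 0.0656, 0.0285]
tool_rot: [-3.142, 0.0, -2.962]
contact_force: [-1.7, 0.3, 7.8]
opening: 0.0003
grip_force: 3.8
```

Stop felt at z = 28.5 mm, with about 6–7 N per commanded mm. I'll raise the force to 12 N and hold.

Emit:
{"op": "arm_command", "data": {
  "moves": [
    [[0,0,0.0001],[0,0,0],0.0],
    [[0,0,0.0002],[0,0,0],0.0],
    [[0,0,0.0003],[0,0,0],0.0],
    [[0,0,0.0004],[0,0,0],0.0],
    [[0,0,0.0004],[0,0,0],0.0]
  ]
}}

```text
time: 15.65
tool_pos: [0.601, 0.0656, 0.0285]
tool_rot: [-3.142, 0.0, -2.962]
contact_force: [-2.8, -0.1, 10.3]
opening: 0.0001
grip_force: 5.1
```

Emit:
{"op": "arm_command", "data": {
  "moves": [
    [[0,0,0.0001],[0,0,0],0.0],
    [[0,0,0.0002],[0,0,0],0.0],
    [[0,0,0.0003],[0,0,0],0.0],
    [[0,0,0.0003],[0,0,0],0.0],
    [[0,0,0.0003],[0,0,0],0.0]
  ]
}}

```text
time: 16.15
tool_pos: [0.601, 0.0655, 0.0285]
tool_rot: [-3.141, 0.001, -2.962]
contact_force: [-2.4, -0.5, 12.3]
opening: 0.0006
grip_force: 6.0
```

Emit:
{"op": "arm_command", "data": {
  "moves": [
    [[0,0,0],[0,0,0],0.0],
    [[0,0,0],[0,0,0],0.0],
    [[0,0,0],[0,0,0],0.0],
    [[0,0,0],[0,0,0],0.0],
    [[0,0,0],[0,0,0],0.0]
  ]
}}

```text
time: 16.65
tool_pos: [0.601, 0.0656, 0.0284]
tool_rot: [-3.141, 0.001, -2.962]
contact_force: [-2.7, -0.9, 12.2]
opening: 0.0009
grip_force: 6.0
```

Emit:
{"op": "arm_command", "data": {
  "moves": [
    [[0,0,0],[0,0,0],0.0],
    [[0,0,0],[0,0,0],0.0],
    [[0,0,0],[0,0,0],0.0],
    [[0,0,0],[0,0,0],0.0],
    [[0,0,0],[0,0,0],0.0]
  ]
}}

```text
time: 17.15
tool_pos: [0.601, 0.0655, 0.0284]
tool_rot: [-3.141, 0.001, -2.962]
contact_force: [-2.5, 0.4, 11.9]
opening: 0.0006
grip_force: 6.0
```

Emit:
{"op": "arm_command", "data": {
  "moves": [
    [[0,0,0],[0,0,0],0.0],
    [[0,0,0],[0,0,0],0.0],
    [[0,0,0],[0,0,0],0.0],
    [[0,0,0],[0,0,0],0.0],
    [[0,0,0],[0,0,0],0.0]
  ]
}}

```text
time: 17.65
tool_pos: [0.601, 0.0656, 0.0284]
tool_rot: [-3.142, 0.001, -2.962]
contact_force: [-3.6, 0.3, 11.5]
opening: 0.0007
grip_force: 6.0
```

Held about 12 N for 1.5 s or more. Now I'll lift straight up and check.

Emit:
{"op": "arm_command", "data": {
  "moves": [
    [[0,0,-0.003],[0,0,0],0.0],
    [[0,0,-0.01],[0,0,0],0.0],
    [[0,0,-0.03],[0,0,0],0.0],
    [[0,0,-0.07],[0,0,0],0.0],
    [[0,0,-0.12],[0,0,0],0.0]
  ]
}}

```text
time: 18.15
tool_pos: [0.5993, 0.0655, 0.1465]
tool_rot: [3.14, -0.005, -2.963]
contact_force: [0.7, -0.5, -0.5]
opening: 0.0005
grip_force: 0.0
```

Emit:
{"op": "arm_command", "data": {
  "moves": [
    [[-0.03,0,-0.01],[0,0,0],0.0],
    [[-0.06,0,-0.01],[0,0,0],0.0],
    [[-0.06,0,-0.01],[0,0,0],0.0],
    [[-0.06,0,-0.01],[0,0,0],0.0],
    [[-0.06,0,-0.01],[0,0,0],0.0]
  ]
}}

```text
time: 18.65
tool_pos: [0.6588, 0.0762, 0.1566]
tool_rot: [3.141, -0.002, -2.962]
contact_force: [1.2, 0.2, 0.2]
opening: 0.0007
grip_force: 0.0
```

```bash
python3 look.py w11|head -1
```

```text
t 18.65 tcp tray [118.6  -0. ] z 0.1566 F [1.2 0.2 0.2]
```

View pics/w11.png

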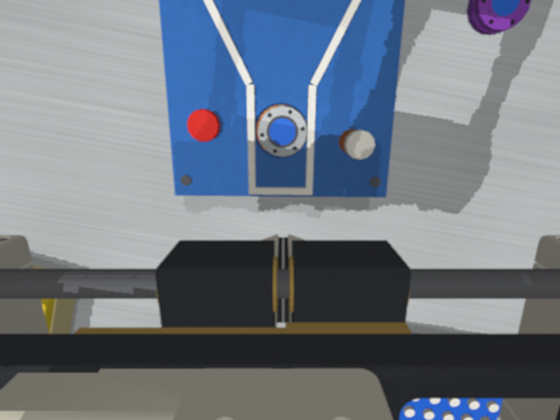

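The chamber is level and seated in the pocket at (282,131). The cap at (204,125) and vial at (359,145) haven't moved, and the gripper is clear.

```bash
python3 -c "
from cell import robot
print(robot.hand_in())"
```

```text
the job is handed in; nothing more can be done
None
```

The steel chamber was nudged into the pocket, pressed down to the hard stop, held at about 12 N for 1.5 s and left there; the highest force I read was 12.3 N, the vial and cap did not move, the arm never went near the dishes or bottle, and the job was handed in at about 19 s.

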